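# Turn the sample wheel to the reading head and set its brake

## Task

With the shut fingers used as one finger, push gently on a spoke of the sample wheel to turn it until the short, wide-lidded sample pot stands squarely in front of the window of the reading head. Then push the brake handle, on the upright shaft beside the wheel, round toward the reading head's end of the base until it stops, so that the brake pad bears on the wheel's rim, and take the hand away. Do not touch or lift the pot or the bottles, do not grip or force anything, and leave the other things on the bench where they are.

Things in the scene. Friction and masses are not known exactly. Their poses are not given: they have to be found in the camera images.
- carousel: Fixed base of the sample carousel: grey plate 335 x 325 mm, 12 mm thick. Origin: on the bench, on the wheel's vertical axis. Its +x points from the axis to the reading head, a white box 55 x 86 mm on plan, 112 mm high; its face with a black panel and a round 18 mm window looks back at the axis, 137 mm from it.
- wheel: Wheel: disc of radius 125 mm, top 30 mm above the bench, with three ring seats 120 degrees apart, centres 95 mm from the axis. Its column (top at 178 mm) carries three level steel spokes, 12 mm rods at 160 mm height, half-way between the seats. Turns freely round either way; about 2 N on a spoke's outer half turns it and it stays where left. Origin: on its axis at bench level; +x points to a seat.
- window_spot (a point): The point on the disc's level (30 mm above the bench) straight in front of the window, 95 mm from the wheel's axis along the carousel's +x: where the pot's centre belongs. Fixed to the base.
- spoke_0_tip (a point): Centre of the 20 mm black ball at the end of one spoke, 110 mm from the wheel's axis, 160 mm above the bench. The bare rod runs from 22 to 100 mm from the axis.
- spoke_1_tip (a point): The same on the next spoke, 120 degrees counter-clockwise from spoke 0 seen from above.
- spoke_2_tip (a point): The same on the third spoke, 240 degrees counter-clockwise from spoke 0.
- sample_pot: Clear sample pot with a wide white screw lid, 43 mm across, 48 mm high (the shortest of the three containers), loose in one of the wheel's seats (which one varies; 14 mm high ring, about 2 mm of play). Origin: centre of its underside, 30 mm above the bench.
- small_bottle_a: Small screw-capped bottle, 44 mm across, 92 mm high, loose in another seat. Origin: centre of its underside.
- small_bottle_b: Small screw-capped bottle, 44 mm across, 90 mm high, loose in the third seat. Origin: centre of its underside.
- brake (a joint): Angle of the brake handle, rad: 0 is off, 1.047 is its stop with the pad on the rim; it starts between 0 and 0.25. It grows counter-clockwise seen from above: the handle sweeps from the side away from the reading head to the side toward it. A push of about 1.5 N near its end moves it, and it stays where it is left. It does not push back the wheel.
- brake_pivot (a point): On the axis of the upright brake shaft, 160 mm above the bench, 165 mm from the wheel's axis along the carousel's -y. Fixed.
- brake_tip (a point): Centre of the 20 mm black ball at the end of the brake handle (a level 12 mm steel rod), 80 mm from the brake shaft, 160 mm above the bench. The bare rod runs from 14 to 70 mm.
- small_beaker: Bystander: small open beaker, 48 x 55 mm, 60 mm high, loose on a corner of the base plate near the brake. Origin: centre of its underside.
- tape_roll: Bystander: roll of tape, 98 mm across, 25 mm high, lying loose on the right of the bench. Origin: centre of its underside.
- timer: Bystander: bench timer 64 x 64 x 20 mm, loose on the right. Origin: centre of its underside.
- disc_box: Bystander: flat round box, 111 mm across, 22 mm high, loose at the right front. Origin: centre of its underside.
Mind the look-alikes: they are no part of the job. What is shaped like the sample_pot but pink or yellow is not meant.

How it is judged:
By the outcome, as a careful person would: the job done as asked, in the order asked, and still so for the second after the job is handed in, with the robot touching nothing.
It also fails if it takes over 64 s, if anything falls off the work surface, if the arm or the gripper's body presses on something with over 40 N, if the wrist force passes 120 N, or if a joint passes its speed limit or range.

## Robot

A 6-joint arm with a two-finger parallel gripper is mounted at the origin on the work surface; the furniture and walls round the work are solid. World frame = base frame: x ahead of the robot, y to its left, z up, the work surface at z = 0. Lengths are in mm, angles in rad, forces in N, time in s.
With the tool pointing down it reaches from about 400 to 825 mm from the base axis. Payload 7 kg.
Tool frame: the origin (TCP) lies at the very end of the fingers, on their centre line; the grasp point (between the pads) lies 19 mm behind it; z points along the fingers, y is the direction in which the jaws open and shut (so a half turn about z gives the same grasp; the last joint's range is limited). The gripper opens to 88 mm and grips with 3 to 60 N. Pads are 19 mm wide; open, the fingers measure 130 mm over their backs; the gripper's body (78 mm by 193 mm) begins 47 mm behind the grasp point.
Start: joints at [1.503, 0.359, 0.012, 0, -1.224, -0.288], TCP at [235.137, 632.697, 226.561] pointing down, gripper open.
Joint ranges: [-3.07, 3.07], [-1.43, 2.12], [-1.02, 1.25], [-3.03, 1.67], [-3.05, -0], [-3.03, 3.03]. Speed limits (rad/s): [2.39, 2.39, 3.01, 3.14, 3.14, 3.14].

## Interface

Orientations are given as a rotation vector (axis times angle).
In Python, from workcell import status, grab_frame, env gives the robot as it stands.
- The arm moves only by the tool jog_arm, never from a script. Its argument "deltas" is one flat list of numbers, 5 for each row, row after row: the shift along the tool's x, y, z in cm, then the turn about the tool's z in degrees, then the closure, from -1 (fully open) to 1 (shut). A call has exactly 8 rows; each row is the pose to reach, as a shift and turn from the pose commanded when the call began, along the tool's axes at that moment; what a row does not reach only later rows make up. A row lasts 1/12 s, in which the tool goes at most 41.7 mm and 7.16 degrees, less where a joint would pass 70% of its speed; a pose out of reach is approached as far as the arm can. A call with a gripper value outside its range is refused whole. The fingers move at their own pace and stop on an object; the grip force is fixed at half the most. Time passes only in rows, so rows that repeat a pose let the fingers close, or fill a call up. It gives the time, the measured TCP pose, the force and the opening at its end, in the units of the state.
- status.state(): the state, without advancing time (a new reading comes with each control period).
- grab_frame(name): name is "side" or "top"; returns a dict with "img" (400x640x3 uint8, blue, green, red), "intrinsics" (3x3 intrinsics, pixels), "eye" and "attitude" of the camera in the world. Camera axes: x right, y down, z forward; pixel columns grow to the right and rows downward; lengths in mm; the calibration is good to about 2 mm. A picture is of the moment at which its call begins. There is no depth.
- env.job_done(): hands the job in, once; it reports no verdict.
The state is a dict: "t": time; "joint_pos": joint angles; "dq": joint speeds; "effort": joint torques, N m; "eef_pos": TCP position; "tcp_rot": TCP orientation; "wrist_force": force on the tool from outside, world axes, zero at the start; "wrist_torque": the same for the moment, N m; "gripper_width": finger opening in mm.
Only numpy, scipy, OpenCV 4.12 (cv2) and the standard library are available. Lean on these libraries where they do the work, as an engineer would, in place of code of your own. Each camera call takes 0.05 s, during which the arm holds its last target. There are 200 camera calls.

## Working session

There is one attempt and no reset: what is moved stays moved. The work goes in short steps, Python scripts to look and compute and a tool call to move; the robot and the scene stay as the last step left them, time stands still between calls to the robot, and variables do not carry over. Pictures are saved under pics/ and viewed, about 8 in all and at most 12, crops included, and the job is handed in when it is done.

Besides the shell and the picture viewer there is one more tool, called after "Request:" as name(argument=value, ...), one argument or row to a line, values as JSON. jog_arm: Moves the arm, as the interface text tells. Its arguments: {"type":"object","properties":{"deltas":{"type":"array"}},"required":["deltas"]}

```bash
ls; mkdir -p pics; cat > h.py <<'E'
import numpy as np, cv2
from workcell import status, grab_frame, env
def snap(n,f):
    d=grab_frame(n); cv2.imwrite(f,d["img"]); np.savez(f[:-4],K=d["intrinsics"],e=d["eye"],a=d["attitude"]); return d
def ray(f,u,v,z):
    d=np.load(f[:-4]+".npz"); R=d["a"]
    if R.shape!=(3,3): R=cv2.Rodrigues(R.astype(float))[0]
    r=R@np.linalg.inv(d["K"])@np.array([u,v,1.]); e=d["e"]
    return e+r*(z-e[2])/r[2]
def proj(f,p):
    d=np.load(f[:-4]+".npz"); R=d["a"]
    if R.shape!=(3,3): R=cv2.Rodrigues(R.astype(float))[0]
    q=d["K"]@R.T@(np.array(p,float)-d["e"]); return q[:2]/q[2]
E
python3 - <<'E'
from h import *
for n in("top","side"):
    d=snap(n,f"pics/{n}1.png"); print(n,d["intrinsics"],d["eye"],d["attitude"])
print(status.state())
E
```

```text
pics
top [[427.53222064   0.         317.88287187]
 [  0.         427.53222064 199.71077702]
 [  0.           0.           1.        ]] [ 445.17557423  -94.60144515 1169.33110659] [-2.19655124  2.18990349 -0.06468852]
side [[368.99518605   0.         316.19658277]
 [  0.         368.99518605 202.09050355]
 [  0.           0.           1.        ]] [433.06948997 695.32961124 552.12736624] [-0.13868843  2.66400373 -1.57592498]
{'t': 0.1, 'joint_pos': array([ 1.50309555e+00,  3.59323183e-01,  1.11604058e-02, -3.11697216e-04,
       -1.22409030e+00, -2.88093816e-01]), 'dq': array([ 9.05108691e-04, -1.11233931e-03,  1.57043602e-03,  2.46636086e-03,
       -3.50542595e-05, -5.63759044e-04]), 'effort': array([-1.12564299e-03, -5.84161949e+01,  2.93751526e+01,  7.01543123e+00,
        1.01447999e-02, -4.68070357e-05]), 'eef_pos': array([235.00278619, 632.31126417, 225.71499965]), 'tcp_rot': array([ 3.09052565e+00, -5.55839709e-01, -2.05821576e-04]), 'wrist_force': array([0.31313501, 1.18308473, 0.82851452]), 'wrist_torque': array([-0.00025091, -0.02981102,  0.00870381]), 'gripper_width': 87.74276520733044}
```

View pics/top1.png

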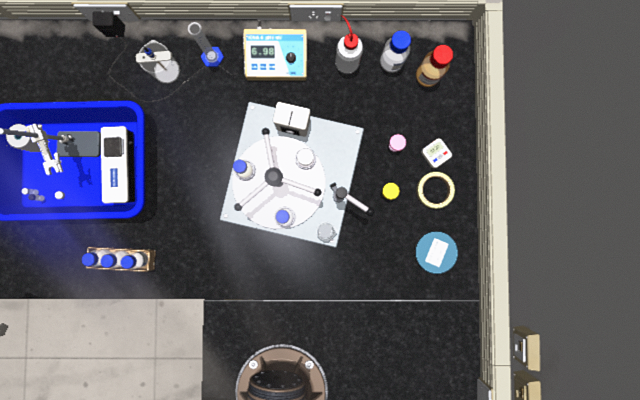

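View pics/side1.png

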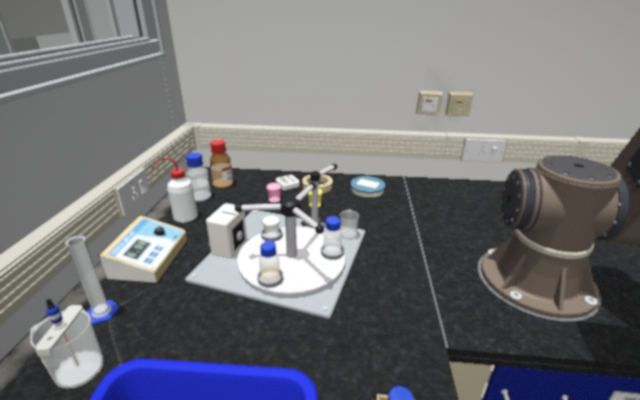

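The top view shows the wheel hub near (274,177), the head near (292,118), the pot near (306,158), the brake shaft near (340,193) and its handle tip near (370,212). I'll enlarge it.

```bash
python3 - <<'E'
from h import *
i=cv2.imread("pics/top1.png")[95:250,215:385]
cv2.imwrite("pics/c1.png",cv2.resize(i,None,fx=4.6,fy=3.8*0+4.6*0.8261*0+3.85,interpolation=cv2.INTER_CUBIC) if 0 else cv2.resize(i,None,fx=3.8,fy=3.8,interpolation=cv2.INTER_CUBIC))
E
```

```text
(no output)
```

View pics/c1.png

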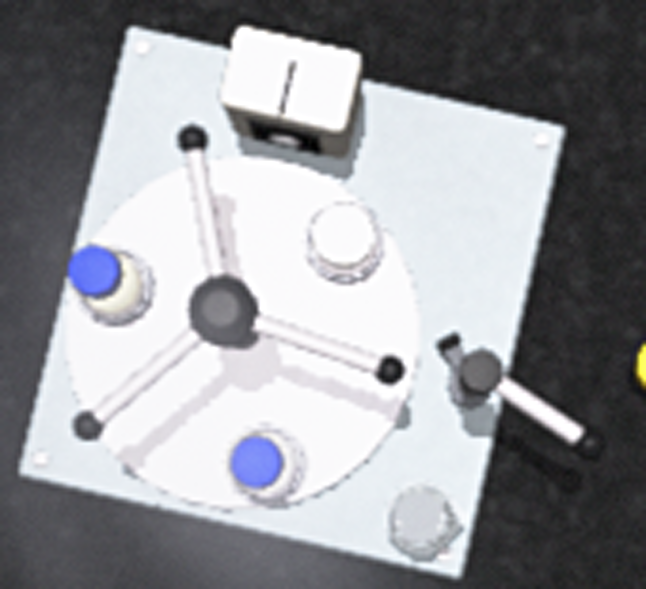

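```bash
cat >> h.py <<'E'
def P(f,x,y,z,s=3.8,o=(215,95)): return ray(f,(x+.5)/s-.5+o[0],(y+.5)/s-.5+o[1],z)
E
python3 - <<'E'
from h import *
f="pics/top1.png"
pts=dict(hub=(223,311,178),A=(192,137,160),B=(390,369,160),C=(88,427,160),pot=(345,232,78),bshaft=(481,369,175),btip=(592,443,160),c1=(131,27,12),c2=(565,127,12),c3=(462,577,12),c4=(20,474,12),bk1=(95,271,122),bk2=(257,461,120),beak=(420,515,72),hA=(237,28,112),hB=(360,60,112))
q={k:P(f,*v) for k,v in pts.items()}
for k,v in q.items(): print(k,v.round(1))
T=(q['A']+q['B']+q['C'])/3
ax=T[:2]; print("axis by tips",ax)
a=lambda d:np.degrees(np.arctan2(d[1],d[0]))
for k in('A','B','C','pot','bk1','bk2','bshaft'): d=(q[k]-T)[:2]; print(k,np.hypot(*d).round(1),a(d).round(1))
for i,j in(('c4','c1'),('c3','c2')): print(i,j,a((q[j]-q[i])[:2]),np.hypot(*(q[j]-q[i])[:2]))
for i,j in(('c2','c1'),('c3','c4'),('hB','hA')): print(i,j,a((q[j]-q[i])[:2])-90,np.hypot(*(q[j]-q[i])[:2]))
d=(q['btip']-q['bshaft'])[:2]; print('brake',np.hypot(*d),a(d))
E
```

```text
hub [555.9   7.7 178. ]
A [667.6  30.  160. ]
B [521.9 -94.8 160. ]
C [485.2  92.8 160. ]
pot [621. -64.  78.]
bshaft [ 520.9 -150.6  175. ]
btip [ 476.2 -220.4  160. ]
c1 [780.4  93.2  12. ]
c2 [ 708.4 -220.4   12. ]
c3 [ 385.4 -146.3   12. ]
c4 [457.4 168.2  12. ]
bk1 [587.9  96.7 122. ]
bk2 [465.1  -9.1 120. ]
beak [ 430.  -115.3   72. ]
hA [751.   7. 112.]
hB [729.9 -74.3 112. ]
axis by tips [558.22246536   9.35927099]
A 111.3 10.7
B 110.3 -109.2
C 110.9 131.2
pot 96.6 -49.5
bk1 92.3 71.2
bk2 94.9 -168.8
bshaft 164.3 -103.1
c4 c1 -13.073523812624341 331.59813678169104
c3 c2 -12.913804325717127 331.37435445887644
c2 c1 -12.939658429569931 321.70404639634546
c3 c4 -12.900071520312366 322.628394935246
hB hA -14.574096695617541 84.01932053371668
brake 82.94052289352001 -122.65744375253271
```

Geometry is consistent: axis (558,9), carousel +x at −13°, tips at 110 mm radius. The pot is at −49°, so the wheel must turn about +36° CCW. I'll push spoke B (at −109°) with the tool's x face, going above its clockwise side first.

Request:
jog_arm(
  deltas=[1.0,1.2,0,0,1,3.0,3.4,0,0,1,5.5,6.2,0,0,1,8.0,9.0,0,0,1,10.5,11.8,0,0,1,13,14.6,0,0,1,15.5,17.4,0,0,1,18,20,0,0,1],
)

```text
t: 0.77
eef_pos: [334.3, 380.3, 226.3]
tcp_rot: [3.092, -0.556, -0.0]
wrist_force: [0.5, -0.8, -0.3]
gripper_width: 39.7
```

Request:
jog_arm(
  deltas=[2.5,2.8,0,0,1,5.0,5.6,0,0,1,7.5,8.4,0,0,1,10,11.2,0,0,1,12.5,14,0,0,1,15,16.8,0,0,1,17.5,19.6,0,0,1,20,22.2,0,0,1],
)

```text
t: 1.43
eef_pos: [444.2, 102.8, 226.7]
tcp_rot: [-3.092, 0.556, -0.0]
wrist_force: [0.8, 0.4, 0.0]
gripper_width: 0.3
```

Request:
jog_arm(
  deltas=[2,2.2,0,0,1,4,4.4,0,0,1,6,6.6,0,0,1,8,8.8,0,0,1,10,11,0,0,1,11.1,12.3,0,0,1,11.1,12.3,0,0,1,11.1,12.3,0,0,1],
)

```text
t: 2.1
eef_pos: [505.3, -50.1, 226.0]
tcp_rot: [3.091, -0.56, -0.002]
wrist_force: [0.0, 0.3, -0.7]
gripper_width: 0.9
```

Request:
jog_arm(
  deltas=[0,0,1,0,1,0,0,2.5,0,1,0,0,4,0,1,0,0,5.5,0,1,0,0,7,0,1,0,0,8,0,1,0,0,8,0,1,0,0,8,0,1],
)

```text
t: 2.77
eef_pos: [505.2, -48.8, 146.2]
tcp_rot: [3.092, -0.554, -0.002]
wrist_force: [-0.7, 0.5, 0.9]
gripper_width: 0.4
```

```bash
python3 - <<'E'
from h import *
a=snap("top","pics/top2.png")["img"]; b=snap("side","pics/side2.png")["img"]
i=cv2.resize(a[95:250,215:385],None,fx=2.3,fy=2.3,interpolation=cv2.INTER_CUBIC); j=cv2.resize(b[150:305,180:380],None,fx=2,fy=2.3,interpolation=cv2.INTER_CUBIC)
h=min(len(i),len(j)); cv2.imwrite("pics/c2.png",np.hstack([i[:h],j[:h]]))
E
```

```text
(no output)
```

View pics/c2.png

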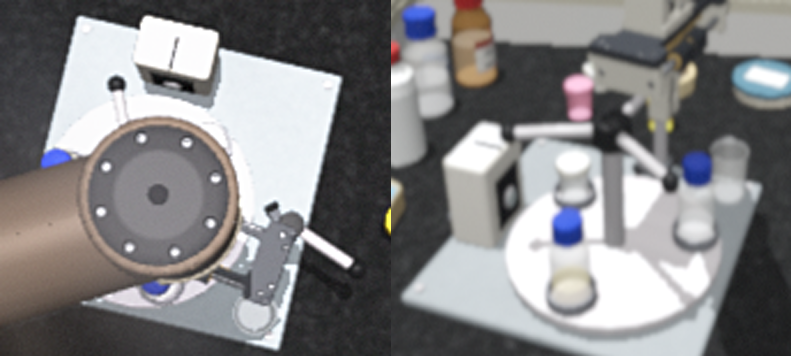

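```bash
cat >> h.py <<'E'
AX=np.array([558.2,9.4])
u=lambda d:np.array([np.cos(np.radians(d)),np.sin(np.radians(d))])
def yawx(): 
    R=cv2.Rodrigues(np.array(status.state()["tcp_rot"]))[0]; return np.degrees(np.arctan2(R[1,0],R[0,0]))
def plan(ph,c=AX,r=75,off=15.5,yaw0=None,p0=None):
    y=yawx() if yaw0 is None else yaw0; p=status.state()["eef_pos"][:2] if p0 is None else p0
    for f in ph:
        d=c+r*u(f)+off*u(f-90)-p; print(f,"x %.2f y %.2f turn %.1f"%(d@u(y)/10,d@u(y-90)/10,-(f+90-y)))
E
python3 - <<'E'
from h import *
print(yawx())
plan([-109.2,-107,-105,-103,-101]); y=-11;print()
plan([-99.5+1.5*k for k in range(8)],yaw0=y,p0=AX+75*u(-101)+15.5*u(-191))
E
```

```text
-20.341097550593872
-109.2 x 1.46 y 0.26 turn -1.1
-107 x 1.75 y 0.31 turn -3.3
-105 x 2.02 y 0.34 turn -5.3
-103 x 2.28 y 0.37 turn -7.3
-101 x 2.55 y 0.38 turn -9.3

-99.5 x 0.20 y 0.04 turn -1.5
-98.0 x 0.39 y 0.07 turn -3.0
-96.5 x 0.59 y 0.10 turn -4.5
-95.0 x 0.79 y 0.12 turn -6.0
-93.5 x 0.99 y 0.14 turn -7.5
-92.0 x 1.19 y 0.15 turn -9.0
-90.5 x 1.39 y 0.16 turn -10.5
-89.0 x 1.59 y 0.16 turn -12.0
```

Request:
jog_arm(
  deltas=[0.6,0.1,0,-0.5,1,1.1,0.2,0,-1,1,1.4,0.25,0,-1.1,1,1.65,0.3,0,-2.6,1,1.9,0.33,0,-4.4,1,2.1,0.35,0,-6,1,2.35,0.37,0,-7.7,1,2.55,0.38,0,-9.3,1],
)

```text
t: 3.53
eef_pos: [528.1, -61.9, 146.6]
tcp_rot: [-3.127, 0.302, 0.001]
wrist_force: [-3.6, 1.2, 1.2]
gripper_width: 0.5
```

Request:
jog_arm(
  deltas=[0.2,0.04,0,-1.5,1,0.4,0.07,0,-3,1,0.6,0.1,0,-4.5,1,0.8,0.12,0,-6,1,1.0,0.14,0,-7.5,1,1.2,0.15,0,-9,1,1.4,0.16,0,-10.5,1,1.6,0.16,0,-12,1],
)

```text
t: 4.2
eef_pos: [543.2, -66.6, 146.5]
tcp_rot: [-3.141, -0.026, 0.002]
wrist_force: [-2.3, 1.9, 1.3]
gripper_width: 0.6
```

```bash
python3 - <<'E'
from h import *
a=snap("top","pics/top3.png")["img"]; b=snap("side","pics/side3.png")["img"]
i=cv2.resize(a[95:250,215:385],None,fx=2.3,fy=2.3,interpolation=cv2.INTER_CUBIC); j=cv2.resize(b[150:305,180:380],None,fx=2,fy=2.3,interpolation=cv2.INTER_CUBIC)
cv2.imwrite("pics/c3.png",np.hstack([i,j]))
print(yawx()); plan([-89,-85,-81,-77,-73])
E
```

```text
0.9204953744139384
-89 x 0.03 y -0.07 turn -0.1
-85 x 0.56 y 0.02 turn -4.1
-81 x 1.09 y 0.07 turn -8.1
-77 x 1.63 y 0.08 turn -12.1
-73 x 2.16 y 0.06 turn -16.1
```

View pics/c3.png

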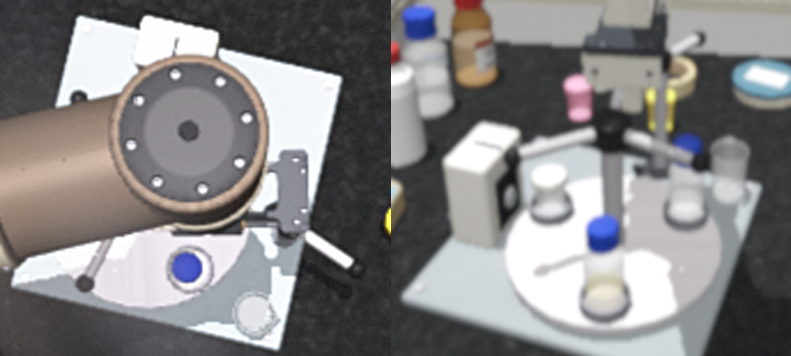

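The wheel is turning as planned: tips A and C are visible at (79,97) and (85,284), and the pot is nearing the window. I'll continue to about −75°, then look from clear.

Request:
jog_arm(
  deltas=[0.25,0.02,0,-1.8,1,0.5,0.04,0,-3.6,1,0.75,0.05,0,-5.5,1,1.0,0.06,0,-7.3,1,1.25,0.07,0,-9.2,1,1.5,0.08,0,-11,1,1.7,0.08,0,-12.6,1,1.85,0.08,0,-13.7,1],
)

```text
t: 4.97
eef_pos: [561.7, -67.5, 146.5]
tcp_rot: [3.115, 0.4, -0.002]
wrist_force: [-1.2, -2.8, 1.1]
gripper_width: 0.3
```

Request:
jog_arm(
  deltas=[-0.5,0,0,0,1,-1.5,0,0,0,1,-2,0,-2,0,1,-2,0,-5,0,1,-2,0,-8,0,1,-5,2,-8,0,1,-8,4,-8,0,1,-11,6,-8,0,1],
)

```text
t: 5.63
eef_pos: [469.5, -152.9, 227.1]
tcp_rot: [-3.116, -0.4, -0.003]
wrist_force: [0.3, -0.8, -0.8]
gripper_width: 0.2
```

```bash
python3 - <<'E'
from h import *
a=snap("top","pics/top4.png")["img"]; b=snap("side","pics/side4.png")["img"]
i=cv2.resize(a[95:250,215:385],None,fx=3.8,fy=3.8,interpolation=cv2.INTER_CUBIC)
cv2.imwrite("pics/c4.png",i); print(yawx())
E
```

```text
14.413643121716564
```

View pics/c4.png

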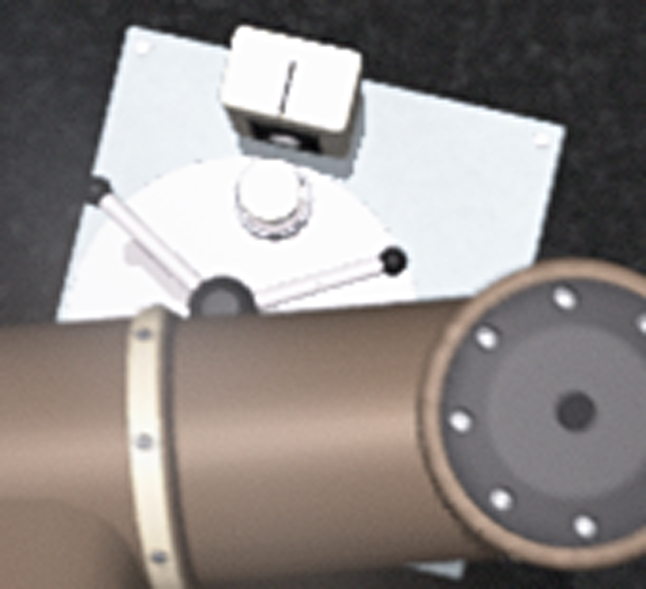

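```bash
python3 - <<'E'
from h import *
f="pics/top4.png"
for n,x,y,z in(("A",98,190,160),("B",394,262,160),("pot",271,190,78)):
    d=P(f,x,y,z)[:2]-AX; print(n,np.hypot(*d),np.degrees(np.arctan2(d[1],d[0])))
a=P(f,98,190,160)[:2];b=P(f,394,262,160)[:2];d=a-b; print("wheel A ang from chord",np.degrees(np.arctan2(d[1],d[0]))-90+60)
for c in [(291,62)]: d=P(f,*c,112)[:2]-AX; print("slot mark",np.degrees(np.arctan2(d[1],d[0])))
d=P(f,287,140,60)[:2]-AX; print("window",np.hypot(*d),np.degrees(np.arctan2(d[1],d[0])))
E
```

```text
A 109.48746517798924 46.320592618231764
B 110.82036015949922 -73.86399439894963
pot 94.21686767589307 -14.221663841946825
wheel A ang from chord 46.427691766369094
slot mark -12.661907853576327
window 133.59706552464445 -14.124552673497211
```

The pot seat is at about −13.7° against −13.0° wanted, roughly 1 mm off, so it is good. Next is the brake: I'll turn and place the finger on the handle's clockwise side.

```bash
cat >> h.py <<'E'
BP=np.array([521.1,-151.4])
E
python3 - <<'E'
from h import *
print(yawx(),status.state()["eef_pos"])
plan([-122.7],BP,46,30)
plan([-122.7],BP,46,15.5)
p=BP+46*u(-122.7)+30*u(-212.7); print()
for f in (-122.7,-119,-115,-111,-107,-103): plan([f],BP,46,15.5,yaw0=-32.7,p0=p)
print()
plan([-103+2*k for k in range(1,9)],BP,46,15.5,yaw0=-13,p0=BP+46*u(-103)+15.5*u(-193))
E
```

```text
14.413643121716564 [ 467.09592027 -154.70941597  227.09263799]
-122.7 x -0.10 y 1.96 turn 47.1
-122.7 x 0.89 y 3.02 turn 47.1

-122.7 x 1.45 y 0.00 turn -0.0
-119 x 1.75 y 0.09 turn -3.7
-115 x 2.08 y 0.17 turn -7.7
-111 x 2.42 y 0.22 turn -11.7
-107 x 2.75 y 0.25 turn -15.7
-103 x 3.09 y 0.25 turn -19.7

-101 x 0.16 y 0.05 turn -2.0
-99 x 0.32 y 0.10 turn -4.0
-97 x 0.49 y 0.14 turn -6.0
-95 x 0.66 y 0.17 turn -8.0
-93 x 0.82 y 0.20 turn -10.0
-91 x 0.99 y 0.22 turn -12.0
-89 x 1.16 y 0.24 turn -14.0
-87 x 1.33 y 0.25 turn -16.0
```

Request:
jog_arm(
  deltas=[-0.1,0.5,0,6,1,-0.1,1,0,12,1,-0.1,1.5,0,19,1,-0.1,2,0,26,1,-0.1,2,0,33,1,-0.1,2,0,40,1,-0.1,2,0,47,1,-0.1,2,0,47,1],
)

```text
t: 6.4
eef_pos: [474.5, -172.0, 226.6]
tcp_rot: [-3.014, 0.886, -0.001]
wrist_force: [0.6, 0.0, 0.3]
gripper_width: 0.5
```

Request:
jog_arm(
  deltas=[0,0,1,0,1,0,0,2.5,0,1,0,0,4,0,1,0,0,5.5,0,1,0,0,7,0,1,0,0,8,0,1,0,0,8,0,1,0,0,8,0,1],
)

```text
t: 7.07
eef_pos: [474.5, -172.2, 146.2]
tcp_rot: [3.017, -0.873, -0.002]
wrist_force: [0.6, -0.2, 0.4]
gripper_width: 0.2
```

```bash
python3 - <<'E'
from h import *
a=snap("top","pics/top5.png")["img"]; b=snap("side","pics/side5.png")["img"]
i=cv2.resize(a[95:250,215:385],None,fx=2.3,fy=2.3,interpolation=cv2.INTER_CUBIC); j=cv2.resize(b[150:305,200:400],None,fx=2,fy=2.3,interpolation=cv2.INTER_CUBIC)
cv2.imwrite("pics/c5.png",np.hstack([i,j])); print(yawx()); plan([-122.7,-115,-107,-103],BP,46,15.5)
E
```

```text
-32.316117328660425
-122.7 x 1.17 y 0.38 turn 0.4
-115 x 1.80 y 0.55 turn -7.3
-107 x 2.47 y 0.64 turn -15.3
-103 x 2.81 y 0.64 turn -19.3
```

View pics/c5.png

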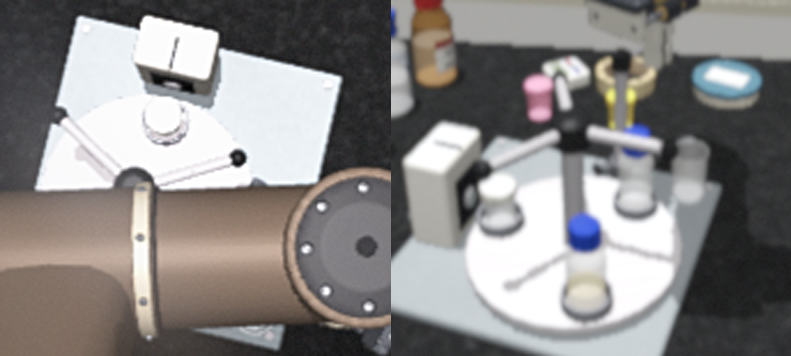

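The finger is beside the handle, beyond the shaft at (620,60) in the right half, and the wheel is unchanged. I'll push.

Request:
jog_arm(
  deltas=[0.5,0.2,0,0,1,0.9,0.35,0,0,1,1.2,0.4,0,0,1,1.4,0.45,0,-2.5,1,1.65,0.5,0,-5,1,1.9,0.57,0,-8,1,2.15,0.6,0,-11,1,2.45,0.64,0,-15,1],
)

```text
t: 7.83
eef_pos: [491.8, -190.9, 146.6]
tcp_rot: [-3.106, 0.471, 0.001]
wrist_force: [-2.4, 2.0, 1.0]
gripper_width: 0.4
```

Request:
jog_arm(
  deltas=[0.16,0.05,0,-2,1,0.32,0.1,0,-4,1,0.49,0.14,0,-6,1,0.66,0.17,0,-8,1,0.82,0.2,0,-10,1,0.99,0.22,0,-12,1,1.16,0.24,0,-14,1,1.33,0.25,0,-16,1],
)

```text
t: 8.5
eef_pos: [503.5, -197.3, 146.5]
tcp_rot: [-3.141, 0.036, 0.002]
wrist_force: [-1.6, 2.3, 2.4]
gripper_width: 0.5
```

```bash
python3 - <<'E'
from h import *
a=snap("top","pics/top6.png")["img"]; b=snap("side","pics/side6.png")["img"]
i=cv2.resize(a[95:250,215:385],None,fx=2.3,fy=2.3,interpolation=cv2.INTER_CUBIC); j=cv2.resize(b[130:285,220:420],None,fx=2,fy=2.3,interpolation=cv2.INTER_CUBIC)
cv2.imwrite("pics/c6.png",np.hstack([i,j])); print(yawx(),status.state()["wrist_force"]); plan([-91,-87,-83,-79,-75,-71],BP,46,15.5)
E
```

```text
-1.3680437504390188 [-2.07520287  1.7102381   0.93449392]
-91 x 0.10 y -0.03 turn -0.4
-87 x 0.43 y 0.07 turn -4.4
-83 x 0.76 y 0.14 turn -8.4
-79 x 1.10 y 0.19 turn -12.4
-75 x 1.43 y 0.22 turn -16.4
-71 x 1.77 y 0.22 turn -20.4
```

View pics/c6.png

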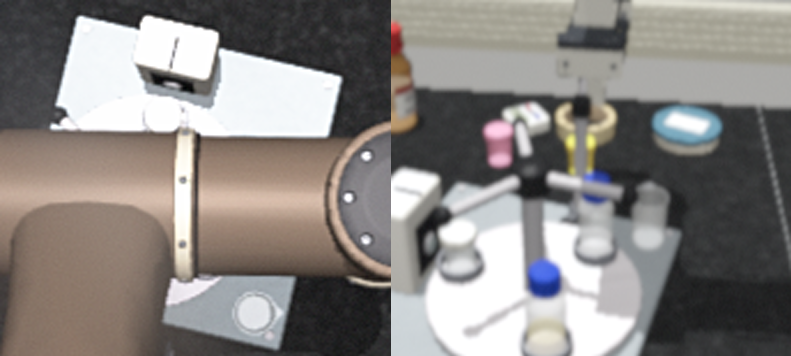

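Contact force is about 2.5 N, so the handle is being carried round. I'll continue.

Request:
jog_arm(
  deltas=[0.2,0.03,0,-2,1,0.4,0.07,0,-4,1,0.57,0.1,0,-6,1,0.75,0.14,0,-8,1,0.9,0.17,0,-10,1,1.0,0.18,0,-11.2,1,1.1,0.19,0,-12.4,1,1.1,0.19,0,-12.4,1],
)

```text
t: 9.27
eef_pos: [514.9, -199.5, 146.5]
tcp_rot: [3.127, 0.302, -0.001]
wrist_force: [-3.1, -1.0, 0.3]
gripper_width: 0.3
```

Request:
jog_arm(
  deltas=[0.08,0.02,0,-1,1,0.16,0.03,0,-2,1,0.24,0.04,0,-3,1,0.3,0.04,0,-3.6,1,0.36,0.04,0,-4.3,1,0.42,0.04,0,-5,1,0.42,0.04,0,-5,1,0.42,0.04,0,-5,1],
)

```text
t: 9.93
eef_pos: [517.0, -199.9, 146.5]
tcp_rot: [3.11, 0.438, -0.007]
wrist_force: [-7.8, -6.2, 3.9]
gripper_width: 0.5
```

The force rose to about 10 N while the handle stopped moving, at about −74° (the geometry predicts a stop near −73°). I'll back off, go up and clear the view.

Request:
jog_arm(
  deltas=[-0.3,0,0,0,1,-0.9,0,0,0,1,-1.8,0,0,0,1,-2.5,0,0,0,1,-2.5,0,-2,0,1,-2.5,0,-5,0,1,-2.5,0,-8,0,1,-2.5,0,-10,0,1],
)

```text
t: 10.6
eef_pos: [495.5, -206.1, 249.7]
tcp_rot: [3.11, 0.438, 0.005]
wrist_force: [0.8, 0.0, -0.0]
gripper_width: 0.4
```

Request:
jog_arm(
  deltas=[0.6,-2,0,0,1,1.2,-5.5,0,0,1,2,-9.5,0,0,1,2.8,-13.5,0,0,1,3.6,-17.5,0,0,1,4.4,-21.5,0,0,1,5.2,-25,0,0,1,6,-28,0,0,1],
)

```text
t: 11.27
eef_pos: [474.7, 82.1, 247.1]
tcp_rot: [-3.11, -0.439, -0.003]
wrist_force: [-0.4, 0.1, -0.2]
gripper_width: 0.5
```

Request:
jog_arm(
  deltas=[0,-3.5,0,0,1,0,-7,0,0,1,0,-10.5,0,0,1,0,-14,0,0,1,0,-17.5,0,0,1,0,-20,0,0,1,0,-20,0,0,1,0,-20,0,0,1],
)

```text
t: 11.93
eef_pos: [419.7, 273.1, 246.5]
tcp_rot: [-3.11, -0.442, -0.0]
wrist_force: [0.6, -0.9, 0.2]
gripper_width: 0.2
```

```bash
python3 - <<'E'
from h import *
a=snap("top","pics/top7.png")["img"]
cv2.imwrite("pics/c7.png",cv2.resize(a[95:250,215:385],None,fx=3.8,fy=3.8,interpolation=cv2.INTER_CUBIC)); s=status.state();print(s["eef_pos"],s["wrist_force"])
E
```

```text
[419.94442526 272.22606301 246.50623775] [0.80322001 0.30216324 0.63620946]
```

View pics/c7.png

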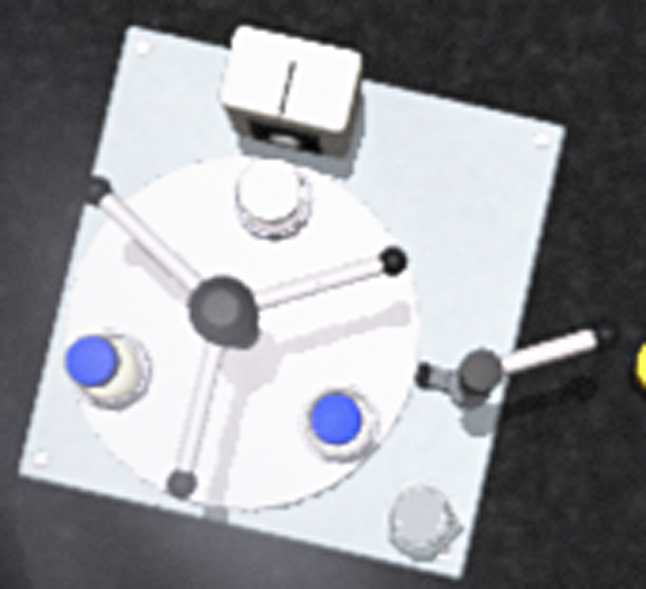

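```bash
python3 - <<'E'
from h import *
f="pics/top7.png"
g=lambda d:np.degrees(np.arctan2(d[1],d[0]))
t=P(f,602,335,160)[:2]; print("brake",g(t-BP),np.hypot(*(t-BP)))
T=[P(f,*q,160)[:2] for q in((98,190),(394,262),(182,484))]; c=sum(T)/3
print(c,[g(x-c) for x in T],[g(x-AX) for x in T], "pot",g(P(f,271,190,78)[:2]-AX))
E
```

```text
brake -73.42823526470254 78.82374986556307
[557.59527084   8.52349731] [np.float64(46.407663355753165), np.float64(-73.43511454344555), np.float64(166.66091250982163)] [np.float64(46.320592618231764), np.float64(-73.86399439894963), np.float64(167.17317294520436)] pot -14.221663841946825
```

```bash
python3 -c "
from workcell import env; print(env.job_done())"
```

```text
the job is handed in; nothing more can be done
None
```

I turned the wheel about 36° counter-clockwise with the shut fingers on one spoke. I then pushed the brake handle round to its stop, took the hand away and handed the job in at about 12 s.

- **Pot position:** the pot's seat is at about −13.5° and the window line is at −13.0°. The pot itself measured −14.2°, so it stands within about 2 mm of the window spot. I left it there because that is close to the measuring error.
- **Brake:** the handle measured −73.4°. The stop should be at about −73°, a figure I inferred from the handle's sweep. At the end of the push the force rose to about 10 N and the handle stopped moving, and the last picture shows the pad at the rim.
- **Wheel after braking:** its spoke tips show at the same pixel positions before and after the brake push, so the wheel did not move.
- **Forces and bystanders:** wrist force readings never exceeded about 11 N. The beaker has not moved in the last picture. I did not re-measure the tape roll, timer and disc box, but the arm only passed well clear of them.

No check failed. The small differences between the seat and pot readings (under 1°) are the only disagreement.

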